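Shut and pin the extraction slide gate

TASK

Slide the extraction gate shut and lock it with the long pin from the wooden rack: the pin has to go down through the lock block, the hidden hole in the gate's strap and the plate below, until its collar sits flat on the block; be gentle with the gate and do not force it on once the pin has caught it. Leave the short pin in the rack, do not knock the can, the blade or the buffing wheel about, and let go of everything at the end.

Things in the scene. Friction and masses are not known exactly. Their poses are not given: they have to be found in the camera images.
- gatebox: Fixed slide-gate housing: aluminium box, cover 70 mm high with a 70 mm round suction port, and a grey lock block (44 x 56 mm, top 84 mm high) at one end. Origin on the bench under the housing; the cover spans x -100 to +80 mm, y -70 to +70 mm; the lock block's centre is at x +100, y +47 mm. +x is the direction in which the gate slides shut; z up.
- lock_mouth (a point): Centre of the mouth of the vertical hole in the top of the lock block, 84 mm above the bench. The hole is 16 mm wide, with a 3 mm chamfer, and 24 mm deep. Below it runs the gate's strap, and below that a plate with a second hole.
- strap_level (a point): Point on the lock hole's axis at the top face of the gate's 10 mm thick steel strap, 56 mm above the bench. Where the strap is solid here, a pin put in the lock block stands with its nose on it, held upright by the block, its collar 32 mm above the block. If the gate is then slid slowly (about 15 mm/s), the pin drops some 15 mm when the strap's hole passes, and the gate is caught.
- lower_plate (a point): Centre of the mouth of the lower plate's hole, 42 mm above the bench, in line with the lock hole: 17 mm wide, 12 mm deep, open below. A spring plunger in it grips the pin: the last 15 mm take a firm push of about 15 N; the pin does not drop home by its own weight.
- gate (a joint): Travel of the gate in m: 0 open, grows along the housing's +x, end stop at 0.098. About 2.5 N of friction; it stays where left. Its strap has one 16.5 mm hole that lines up with the lock block somewhere from 0.060 to 0.092: the strap is bolted on through a slot, so just where differs each time and cannot be seen, the hole being always covered. Pushing over 25 N against a caught pin bends it.
- gate_handle (a point): Middle of the top edge of the gate's upright steel handle plate, 139 mm above the bench, moving with the gate. The plate is 10 mm thick along the housing's x, 60 mm wide along its y, and reaches down to about 50 mm above the bench.
- longpin: The locking pin, plain steel, 100 mm long, about 90 g: shank 14 mm in diameter and 60 mm long (its nose tapers to 9 mm over the last 6 mm), then a collar 26 mm in diameter and 5 mm thick, then a round grip 20 mm in diameter and 35 mm long. Origin at the tip of the nose, z along the pin towards the grip. It starts upright in the rack with its nose 15 mm above the bench, top at 115 mm.
- longpin_collar (a point): Centre of the underside of the long pin's collar, 60 mm above its nose tip. It lies on point lock_mouth when the pin is home.
- shortpin: A spare pin that looks the same but whose shank is only 38 mm long (78 mm over all): too short to lock the gate. Origin at its nose tip, z up. Upright in the rack, top at 93 mm; leave it there.
- pinrack: Fixed wooden block, 130 (x) x 56 (y) x 45 mm high, origin under its centre, with two 16 mm holes 30 mm deep at x -35 and +35 mm; the two pins stand in them, either way round.
- oilcan: Upright grey can, 64 mm in diameter, 160 mm tall, origin under its centre. Stays where it is.
- plane_blade: Steel blade lying flat, 160 x 50 x 6 mm, origin under its centre. Stays where it is.
- buffwheel: Grey buffing wheel lying flat, 150 mm in diameter, 27 mm thick, origin under its centre. Stays where it is.
Mind the look-alikes: they are no part of the job. Leave any blue or yellow look-alike of the pinrack alone.

How it is judged:
By the outcome, as a careful person would: the job done as asked, in the order asked, and still so for the second after the job is handed in, with the robot touching nothing.
It also fails if it takes over 61 s, if anything falls off the work surface, if the arm or the gripper's body presses on something with over 40 N, if the wrist force passes 120 N, or if a joint passes its speed limit or range.

ROBOT

A 6-joint arm with a two-finger parallel gripper is mounted at the origin on the work surface. World frame = base frame: x ahead of the robot, y to its left, z up, the work surface at z = 0. Lengths are in mm, angles in rad, forces in N, time in s.
With the tool pointing down it reaches from about 400 to 925 mm from the base axis. Payload 12.5 kg.
Tool frame: the origin (TCP) lies midway between the tips of the shut fingers; the grasp point (between the pads) lies 19 mm behind it; z points along the fingers, y is the line along which they close (so a half turn about z gives the same grasp; the last joint's range is limited). The gripper opens to 95 mm and grips with 3 to 60 N. Pads are 20 mm wide; open, the fingers measure 119 mm over their backs; the gripper's body (75 mm by 180 mm) begins 59 mm behind the grasp point.
Start: joints at [-1.417, 0.491, 1.559, -0, 1.092, -0.106], TCP at [160.577, -604.038, 214.661] pointing down, gripper open.
Joint ranges: [-3.1, 3.1], [-0.84, 2.19], [0.05, 2.79], [-1.13, 4.28], [0.06, 2.93], [-2.69, 2.69]. Speed limits (rad/s): [2.22, 2.22, 2.79, 3.14, 3.14, 3.14].

INTERFACE

Orientations are given as [roll, pitch, yaw] about the fixed x, y, z axes, in that order (R = Rz(yaw) Ry(pitch) Rx(roll)).
In Python, from cell import env gives the robot as it stands.
- The arm moves only by the tool arm_command, never from a script. Its argument "targets" is a list of rows, each a list of 5 numbers: the shift along the tool's x, y, z in mm, then the turn about the tool's z in degrees, then the opening, from 0 (shut) to 1 (fully open). In form: [[tx, ty, tz, roll, fingers], ...]. A call has 1 to 5 rows; each row is the pose to reach, as a shift and turn from the pose commanded when the call began, along the tool's axes at that moment; what a row does not reach only later rows make up. A row lasts 1/10 s, in which the tool goes at most 50 mm and 8.59 degrees, less where a joint would pass 70% of its speed; a pose out of reach is approached as far as the arm can. A call with a gripper value outside its range is refused whole. The fingers move at their own pace and stop on an object; the grip force is fixed at half the most. Time passes only in rows, so rows that repeat a pose let the fingers close. It gives the time, the measured TCP pose, the force, the opening and the grip force at its end, in the units of the state.
- env.state(): the state, without advancing time (a new reading comes with each control period).
- env.read_camera(name): name is "scene" or "side" or "wrist"; returns a dict with "frame" (480x640x3 uint8, red, green, blue), "vertical_fov" (degrees; the focal length in pixels is half the picture's height over the tangent of half this angle, whatever the lens; pixels are square), "cx", "cy" (the principal point, pixels), "k1" (the pictures are not rectified: a ray, as slopes to the right and down, at radius r is drawn at 1 + k1 r^2 times it, then the intrinsics apply), "world_from_camera" (4x4, takes a point from camera to world coordinates); the wrist camera has in their place "hand_eye" (4x4, takes a point from camera to tool coordinates, whose origin is the TCP and whose axes are the flange's). Camera axes: x right, y down, z forward; pixel columns grow to the right and rows downward; lengths in mm; the calibration is good to about 2 mm. A picture is of the moment at which its call begins: read the wrist's pose just before it. There is no depth.
- env.job_done(): hands the job in; it is judged then, once.
The state is a dict: "t": time; "joints": joint angles; "qvel": joint speeds; "tau": joint torques, N m; "eef_pos": TCP position; "tcp_rot": TCP orientation; "ft_force": force on the tool from outside, world axes, zero at the start; "moment": the same for the moment, N m; "opening": opening from 0.0 (shut) to 1.0 (fully open); "grip_force": force on a finger pad.
Only numpy, scipy, OpenCV 4.12 (cv2) and the standard library are available. Lean on these libraries where they do the work, as an engineer would, in place of code of your own. Each camera call takes 0.05 s, during which the arm holds its last target. There are 200 camera calls.

## Working session

There is one attempt and no reset: what is moved stays moved. The work goes in short steps, Python scripts to look and compute and a tool call to move; the robot and the scene stay as the last step left them, time stands still between calls to the robot, and variables do not carry over. Pictures are saved under pics/ and viewed, at most 10 in all, crops included, and the job is handed in when it is done.

Besides the shell and the picture viewer there is one more tool, called after ">>>" by a JSON object that holds its "op" and its "data", one argument or row to a line. arm_command: Moves the arm, as the interface text tells. Its arguments: {"type":"object","properties":{"targets":{"type":"array","items":{"type":"array","items":{"type":"number"}}}},"required":["targets"]}

```bash
ls; mkdir -p pics; cat > h.py <<'E'
import numpy as np, cv2
from cell import env
from scipy.spatial.transform import Rotation as R
def cam(n):
    s=env.state(); c=env.read_camera(n)
    if 'hand_eye' in c:
        T=np.eye(4);T[:3,:3]=R.from_euler('xyz',s['tcp_rot']).as_matrix();T[:3,3]=s['eef_pos']
        c['T']=T@np.array(c['hand_eye'])
    else: c['T']=np.array(c['world_from_camera'])
    c['f']=240/np.tan(np.radians(c['vertical_fov'])/2)
    return c
def K(c): return np.array([[c['f'],0,c['cx']],[0,c['f'],c['cy']],[0,0,1.]])
def ray(c,u,v):
    # invert x_d = x(1+k1 r^2)
    p=np.array([(u-c['cx'])/c['f'],(v-c['cy'])/c['f']]); q=p.copy()
    for _ in range(30): q=p/(1+c['k1']*(q@q))
    return c['T'][:3,3], c['T'][:3,:3]@np.array([q[0],q[1],1.])
def onz(c,u,v,z):
    o,d=ray(c,u,v); return o+d*(z-o[2])/d[2]
def proj(c,P):
    p=np.linalg.inv(c['T'])@np.append(P,1.); q=p[:2]/p[2]; q=q*(1+c['k1']*(q@q))
    return q*c['f']+[c['cx'],c['cy']]
def tri(c1,p1,c2,p2):
    o1,d1=ray(c1,*p1);o2,d2=ray(c2,*p2)
    A=np.c_[d1,-d2]; t=np.linalg.lstsq(A,o2-o1,rcond=None)[0]
    a,b=o1+d1*t[0],o2+d2*t[1]; return (a+b)/2,np.linalg.norm(a-b)
E
python3 - <<'E'
from h import *
import pickle
C={}
for n in ('scene','side','wrist'):
    c=cam(n);C[n]=c;cv2.imwrite(f'pics/{n}0.png',c['frame'][:,:,::-1])
    print(n,c['f'],c['k1'],c['cx'],c['cy'],c['T'].round(3).tolist())
pickle.dump(C,open('c0.pkl','wb'))
print(env.state())
E
```

```text
pics
scene 559.3637102403972 -0.07776649808253373 332.2044067009514 237.5111298800505 [[0.504, 0.631, -0.59, 1400.363], [0.864, -0.383, 0.327, -344.466], [-0.019, -0.674, -0.738, 1185.451], [0.0, 0.0, 0.0, 1.0]]
side 560.4073878153598 -0.14713288333143174 320.07686936794255 243.46502288973275 [[-0.691, -0.501, 0.521, -27.199], [-0.723, 0.47, -0.507, 705.204], [0.009, -0.727, -0.686, 874.455], [0.0, 0.0, 0.0, 1.0]]
wrist 384.3258065324773 0.006237457047862827 317.7158311574239 242.0318337989255 [[0.257, -0.927, -0.274, 238.767], [-0.966, -0.247, -0.071, -582.954], [-0.002, 0.283, -0.959, 384.757], [0.0, 0.0, 0.0, 1.0]]
{'t': 0.15, 'joints': array([-1.41660411e+00,  4.91411206e-01,  1.55932229e+00,  4.46924918e-06,
        1.09172358e+00, -1.05584972e-01]), 'qvel': array([-3.41601954e-05, -1.23425912e-03, -2.55145112e-03,  6.01958011e-05,
        1.67985849e-03, -1.70689985e-03]), 'tau': array([ 1.40309370e-03, -6.12896776e+01, -2.58277076e+01,  6.92909234e-02,
        4.73501044e-02, -8.10245319e-05]), 'eef_pos': array([ 160.5435583 , -603.83252651,  214.19771587]), 'tcp_rot': array([-3.14073345e+00, -9.50436363e-05,  2.59775087e-01]), 'ft_force': array([0.0689149 , 0.05774168, 1.07633624]), 'moment': array([ 0.0240888 , -0.05284163,  0.03551704]), 'grip_force': 0.0, 'opening': 0.9993089508273729}
```

View pics/scene0.png

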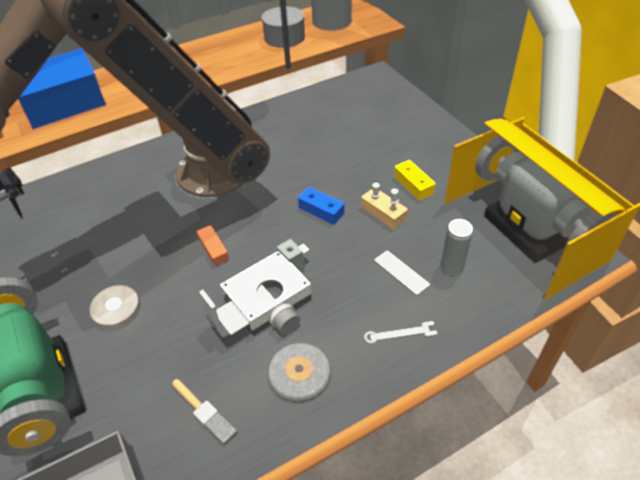

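View pics/side0.png

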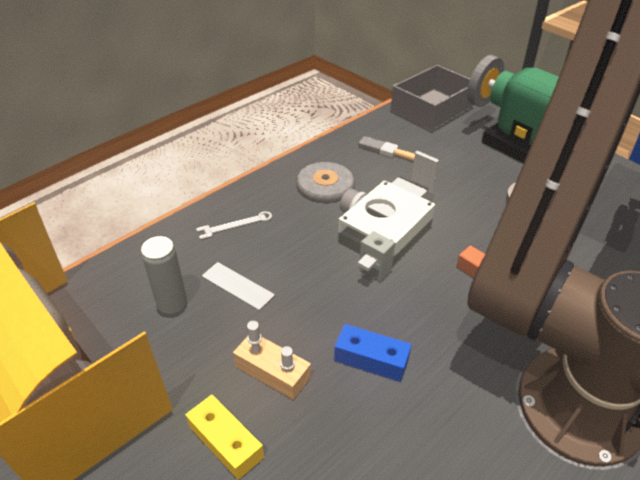

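The scene view shows the gate housing around (265,290), with its lock block at (290,250) and handle plate at (207,299). In the side view the block is at (377,245) and the handle at (426,172). The rack candidates in the scene view are wooden (385,207), blue (321,204) and yellow (414,179). Only the wooden one holds pins, at (375,190) and (394,195), so it is the one meant. I'll confirm it in an enlarged crop.

```bash
python3 - <<'E'
import pickle,cv2,numpy as np
C=pickle.load(open('c0.pkl','rb'))
def crop(n,x,y,w,h,s):return cv2.resize(C[n]['frame'][y:y+h,x:x+w,::-1],None,fx=s,fy=s,interpolation=cv2.INTER_CUBIC)
a=crop('scene',190,225,133,125,3) # 399x375
b=crop('side',325,140,133,150,3)[:375]
c=crop('scene',350,170,66,60,6)[:225*2]
d=crop('side',225,310,100,90,4)
o=np.zeros((600,800,3),np.uint8)
o[:a.shape[0],:a.shape[1]]=a;o[:375,400:400+b.shape[1]]=b
c=cv2.resize(c,(247,225));o[375:600,:247]=c
d=cv2.resize(d,(250,225));o[375:600,400:650]=d
cv2.imwrite('pics/crop1.png',o)
E
```

```text
(no output)
```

View pics/crop1.png

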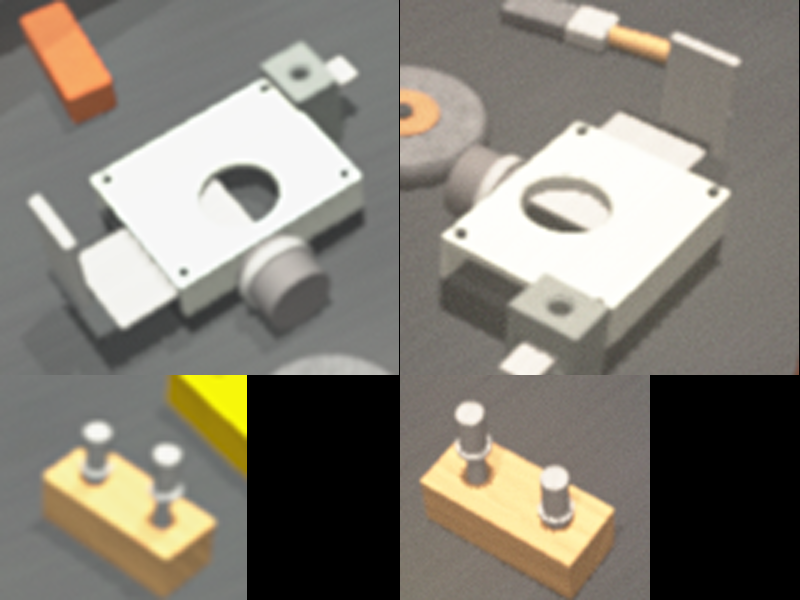

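```bash
python3 - <<'E'
from h import *
import pickle
C=pickle.load(open('c0.pkl','rb'));a,b=C['scene'],C['side']
def t(n,p,q,z=None):
    P,e=tri(a,p,b,q);print(n,P.round(1),'miss',round(e,1),end=' ')
    if z: print('onz',onz(a,*p,z).round(1),onz(b,*q,z).round(1),end='')
    print()
t('long top',(394.6,191.4),(253,324.8),115)
t('short top',(375.9,185.2),(287,351.2),93)
t('lock hole',(290,249.3),(378.3,241.7),84)
t('handle e1',(202,291),(437.3,161),139)
t('handle e2',(213.3,306.5),(415.7,152.7),139)
for p in [(220.7,285.7),(278.3,252.3),(310,284.3),(251.7,320)]: print(onz(a,*p,70).round(1))
E
```

```text
long top [482.9 368.1 112.9] miss 1.2 onz [485.  367.2 115. ] [481.1 368.6 115. ]
short top [413.9 351.8  90.5] miss 1.1 onz [416.4 350.7  93. ] [412.1 352.5  93. ]
lock hole [496.4  28.2  81.4] miss 1.7 onz [499.2  27.9  84. ] [494.3  29.6  84. ]
handle e1 [ 549.1 -229.   135.7] miss 1.8 onz [ 552.7 -228.8  139. ] [ 546.3 -225.8  139. ]
handle e2 [ 605.3 -221.6  134.4] miss 1.4 onz [ 608.1 -222.6  139. ] [ 601.5 -215.   139. ]
[ 505.5 -173.9   70. ]
[481.1   1.2  70. ]
[617.9  21.9  70. ]
[ 640.4 -149.8   70. ]
```

Triangulation gives heights within about 4 mm of what they must be:
- Long pin: about (483,368), in the scene's right-hand hole. Its collar stands clear of the rack and its top measures 113 mm, so it is the long one.
- Short pin: (414,352).
- Lock hole: about (497,28).
- Housing yaw: about 98°.
- Handle: about (577,-225).

I'm moving to above the pin now.

>>> {"op": "arm_command", "data": {
  "targets": [
    [46,-15,-5,0,1],
    [92,-30,-10,0,1],
    [138,-45,-15,0,1],
    [184,-60,-20,0,1],
    [230,-75,-25,0,1]
  ]
}}

```text
t: 0.65
eef_pos: [364.9, -471.1, 239.7]
tcp_rot: [-3.141, 0.0, 0.26]
ft_force: [1.3, -1.0, -0.4]
opening: 1.0
grip_force: 0.0
```

>>> {"op": "arm_command", "data": {
  "targets": [
    [45,-13,-3,0,1],
    [90,-26,-6,0,1],
    [135,-39,-9,0,1],
    [175,-49,-12,0,1],
    [175,-49,-12,0,1]
  ]
}}

```text
t: 1.15
eef_pos: [523.6, -377.4, 251.5]
tcp_rot: [-3.142, -0.001, 0.264]
ft_force: [-0.5, -0.5, -0.2]
opening: 1.0
grip_force: 0.0
```

>>> {"op": "arm_command", "data": {
  "targets": [
    [10,-47,0,0,1],
    [20,-94,0,0,1],
    [30,-141,0,0,1],
    [40,-188,0,0,1],
    [50,-235,0,0,1]
  ]
}}

```text
t: 1.65
eef_pos: [507.3, -138.8, 251.5]
tcp_rot: [-3.142, 0.0, 0.259]
ft_force: [1.1, 0.5, -0.8]
opening: 1.001
grip_force: 0.0
```

>>> {"op": "arm_command", "data": {
  "targets": [
    [10,-47,0,0,1],
    [20,-94,0,0,1],
    [30,-141,0,0,1],
    [40,-188,0,0,1],
    [50,-235,0,0,1]
  ]
}}

```text
t: 2.15
eef_pos: [495.4, 101.2, 251.6]
tcp_rot: [3.141, 0.0, 0.259]
ft_force: [0.9, -0.2, 0.9]
opening: 1.001
grip_force: 0.0
```

>>> {"op": "arm_command", "data": {
  "targets": [
    [10,-47,0,0,1],
    [20,-94,0,0,1],
    [30,-141,0,0,1],
    [40,-188,0,0,1],
    [50,-230,0,0,1]
  ]
}}

```text
t: 2.65
eef_pos: [484.7, 336.6, 251.5]
tcp_rot: [3.141, 0.0, 0.26]
ft_force: [1.0, -0.6, 0.6]
opening: 0.998
grip_force: 0.0
```

>>> {"op": "arm_command", "data": {
  "targets": [
    [5,-20,15,0,1],
    [5,-20,30,0,1],
    [5,-20,30,0,1]
  ]
}}

```text
t: 2.95
eef_pos: [484.1, 355.2, 219.4]
tcp_rot: [3.14, 0.004, 0.261]
ft_force: [-1.0, -0.6, 0.5]
opening: 1.0
grip_force: 0.0
```

```bash
python3 - <<'E'
from h import *
import pickle
c=cam('wrist');pickle.dump(c,open('w1.pkl','wb'));s=env.state();print(s['eef_pos'],s['tcp_rot'])
im=c['frame'][:,:,::-1].copy();cv2.imwrite('pics/w1.png',im)
for P in [(483,368,115),(414,352,93)]: print(proj(c,P).round(1))
E
```

```text
[484.65895592 355.01927513 220.78608146] [3.14079547e+00 2.12407286e-03 2.59895228e-01]
[301.1 238.2]
[300.4 310.9]
```

View pics/w1.png

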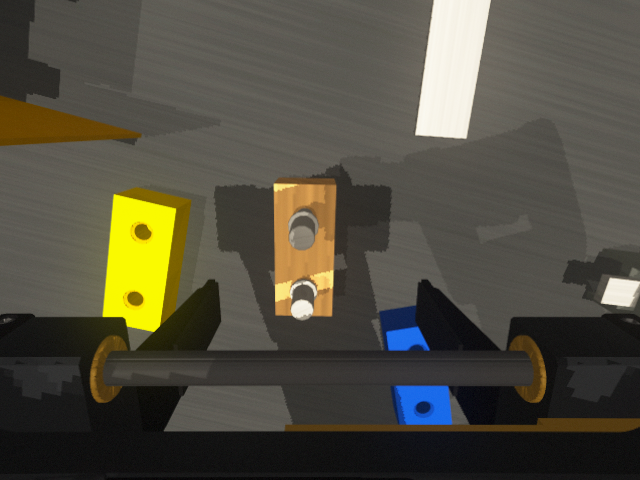

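The wrist view shows the wooden rack, with the long pin's top (dark, on the far side) at (302,238) and the short pin's top at (302,309). Both agree with my estimates to 1–2 px. The yellow look-alike is on the left and the blue one is below.

```bash
python3 - <<'E'
from h import *
import pickle
c=pickle.load(open('w1.pkl','rb'))
P=onz(c,302,238,115);Q=onz(c,302,309,93);print(P,Q,np.hypot(*(P-Q)[:2]))
s=env.state();M=R.from_euler('xyz',s['tcp_rot']).as_matrix()
for G in (P,(P+[483,368,115])/2): print(M.T@(np.array([G[0],G[1],84])-s['eef_pos']))
E
```

```text
[483.32129548 367.39237827 115.        ] [416.07516609 351.15258224  93.        ] 69.17928080269037
[  2.17743284 -12.41036403 136.77191505]
[  2.10025343 -12.74525516 136.77181202]
```

>>> {"op": "arm_command", "data": {
  "targets": [
    [2,-12.5,20,0,1],
    [2,-12.5,55,0,1],
    [2,-12.5,90,0,1],
    [2,-12.5,120,0,0.6],
    [2,-12.5,136,0,0.6]
  ]
}}

```text
t: 3.5
eef_pos: [483.7, 366.9, 84.2]
tcp_rot: [3.141, 0.002, 0.259]
ft_force: [0.8, -0.1, 0.2]
opening: 0.885
grip_force: 0.0
```

>>> {"op": "arm_command", "data": {
  "targets": [
    [0,0,0,0,0.5],
    [0,0,0,0,0],
    [0,0,0,0,0],
    [0,0,0,0,0],
    [0,0,0,0,0]
  ]
}}

```text
t: 4.0
eef_pos: [484.0, 368.2, 86.5]
tcp_rot: [-3.141, -0.001, 0.26]
ft_force: [-0.5, -0.6, 0.4]
opening: 0.465
grip_force: 0.0
```

>>> {"op": "arm_command", "data": {
  "targets": [
    [0,0,0,0,0],
    [0,0,0,0,0],
    [0,0,0,0,0],
    [0,0,0,0,0],
    [0,0,0,0,0]
  ]
}}

```text
t: 4.5
eef_pos: [483.7, 368.1, 85.6]
tcp_rot: [3.141, -0.0, 0.26]
ft_force: [0.1, -0.4, 1.0]
opening: 0.206
grip_force: 30.0
```

```bash
python3 - <<'E'
from h import *
for _ in range(4):
    cam('scene');s=env.state();print(s['eef_pos'].round(1),s['opening'],s['grip_force'],s['ft_force'].round(1))
E
```

```text
[483.7 368.1  85.6] 0.20725826836861483 29.997913241386414 [ 0.3 -0.2  0.9]
[483.7 368.1  85.6] 0.2029893086346925 29.998033940792084 [-0.3 -0.3  1.1]
[483.7 368.1  85.6] 0.20531100026471852 29.998073279857635 [0.6 0.4 0.2]
[483.7 368.1  85.6] 0.20330354872099396 29.99812513589859 [ 0.1 -0.4  1.3]
```

The pin is gripped: opening 0.205 is about 19.5 mm, at 30 N. Lifting, then moving to above the lock block.

>>> {"op": "arm_command", "data": {
  "targets": [
    [0,0,-10,0,0],
    [0,0,-30,0,0],
    [0,0,-60,0,0],
    [0,0,-95,0,0],
    [0,0,-120,0,0]
  ]
}}

```text
t: 5.2
eef_pos: [483.9, 368.2, 208.3]
tcp_rot: [-3.141, -0.002, 0.26]
ft_force: [0.0, 0.2, -1.5]
opening: 0.2
grip_force: 30.0
```

>>> {"op": "arm_command", "data": {
  "targets": [
    [-6,25,-5,0,0],
    [-16,70,-5,0,0],
    [-26,115,-5,0,0],
    [-36,160,-5,0,0],
    [-46,205,-5,0,0]
  ]
}}

```text
t: 5.7
eef_pos: [491.6, 156.5, 211.3]
tcp_rot: [3.141, -0.001, 0.26]
ft_force: [1.0, -0.4, -0.7]
opening: 0.205
grip_force: 30.0
```

>>> {"op": "arm_command", "data": {
  "targets": [
    [-10,45,0,0,0],
    [-16,70,0,0,0],
    [-16,75,0,0,0],
    [-16,75,0,0,0]
  ]
}}

```text
t: 6.1
eef_pos: [495.9, 81.1, 211.1]
tcp_rot: [3.142, -0.001, 0.258]
ft_force: [-0.0, 0.9, -1.8]
opening: 0.201
grip_force: 30.0
```

```bash
python3 - <<'E'
from h import *
import pickle
c=cam('wrist');pickle.dump(c,open('w2.pkl','wb'));s=env.state();print(s['eef_pos'],s['tcp_rot'],s['opening'])
im=c['frame'][:,:,::-1].copy();cv2.imwrite('pics/w2.png',im)
for P in [(497,28,84),(484,80,130)]: print(proj(c,P).round(1))
E
```

```text
[495.7720609   81.92259105 210.92701541] [-3.14158079e+00 -3.36684405e-04  2.59320138e-01] 0.20559745930329465
[381.9 248.7]
[315.5 267.5]
```

View pics/w2.png

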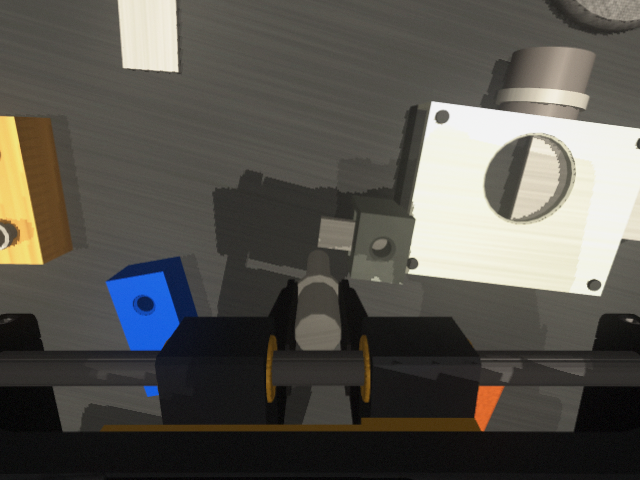

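The wrist view shows the lock hole at about (381,246), where I predicted (382,249), and the pin's nose at about (319,255). I'll measure both more exactly.

```bash
python3 - <<'E'
from h import *
import pickle
c=pickle.load(open('w2.pkl','rb'));s=env.state()
T=np.eye(4);T[:3,:3]=R.from_euler('xyz',s['tcp_rot']).as_matrix();T[:3,3]=s['eef_pos'];M=T[:3,:3]
g=cv2.cvtColor(c['frame'],cv2.COLOR_RGB2GRAY)
p=g[228:268,362:402];print(np.array2string(p[8:32:2,8:34:2]))
m=(p<70).astype(np.uint8)
cs,_=cv2.findContours(m,0,1)
for k in cs:
    if cv2.contourArea(k)>40 and len(k)>5: 
        e=cv2.fitEllipse(k);print(cv2.contourArea(k),e,onz(c,e[0][0]+362,e[0][1]+228,84))
# pin axis predicted
for z in (70,64,10,-25): print(z,proj(c,(T@[0,0,z,1])[:3]).round(1))
q=g[245:345:10,285:355:2]
for r,row in enumerate(q): print(245+10*r,row.tolist())
E
python3 - <<'E'
import cv2,numpy as np
im=cv2.imread('pics/w2.png')
a=cv2.resize(im[225:325,280:410],None,fx=6,fy=6,interpolation=cv2.INTER_CUBIC);cv2.imwrite('pics/w2c.png',a)
E
```

```text
[[ 87  90  89  88  85  84  81  80  83  89  89  91  93]
 [ 89  88  83  75  69  80  82  77  69  68  81  91  91]
 [ 91  85  75  93 115 123 122 120 108  66  71  79  92]
 [ 87  73  98 125 125 124 124 124 114  54  66  72  88]
 [ 76  78 121 121 121 124 124 123  81  53  59  72  74]
 [ 72  99 119 120 119 119 120 103  54  56  55  72  72]
 [ 72  81 109 120 121 116  92  57  56  54  52  72  74]
 [ 72  61  51  63  62  56  55  56  53  51  55  73  73]
 [ 75  68  55  54  54  56  54  54  57  52  67  76  77]
 [ 74  73  61  56  55  55  57  57  57  60  73  72  84]
 [ 82  74  74  70  61  58  57  62  69  77  75  78  89]
 [ 88  82  73  76  76  76  76  78  76  76  77  89  89]]
145.5 ((20.303701400756836, 20.189289093017578), (16.740060806274414, 19.700727462768555), 43.274105072021484) [497.49426104  27.82484547  84.        ]
70 [317.1 256.3]
64 [317.1 259.2]
10 [316.9 293.7]
-25 [316.6 327.8]
245 [50, 48, 48, 49, 48, 47, 51, 48, 51, 50, 51, 51, 51, 49, 49, 49, 75, 121, 121, 123, 122, 123, 121, 122, 119, 117, 115, 118, 116, 117, 117, 117, 120, 110, 50]
255 [50, 50, 50, 50, 51, 50, 52, 51, 51, 49, 50, 49, 62,
[... 609 characters left out ...]
6, 66, 68, 67, 67, 67, 65, 63, 64, 79, 21, 17, 17, 19, 15, 15, 18, 16]
305 [10, 14, 16, 17, 20, 17, 49, 64, 65, 65, 67, 65, 64, 68, 66, 68, 65, 70, 67, 68, 67, 67, 69, 66, 65, 65, 65, 30, 18, 22, 17, 15, 16, 18, 18]
315 [14, 14, 16, 11, 21, 20, 62, 63, 65, 63, 67, 69, 92, 109, 113, 115, 117, 116, 118, 119, 107, 85, 72, 69, 69, 67, 64, 64, 18, 18, 17, 12, 18, 16, 15]
325 [10, 12, 18, 15, 17, 56, 77, 107, 111, 111, 111, 112, 112, 112, 112, 113, 113, 113, 113, 114, 115, 112, 112, 113, 112, 113, 105, 70, 27, 19, 14, 18, 14, 17, 14]
335 [13, 16, 15, 15, 16, 75, 104, 103, 101, 103, 104, 104, 107, 104, 104, 106, 106, 109, 108, 110, 108, 111, 112, 111, 110, 109, 109, 103, 43, 16, 18, 18, 15, 13, 14]
```

View pics/w2c.png

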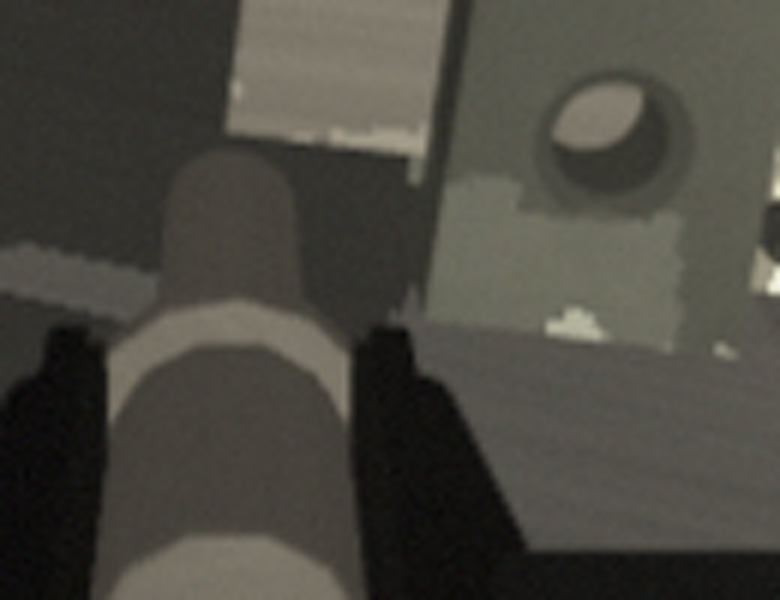

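```bash
python3 - <<'E'
from h import *
import pickle
c=pickle.load(open('w2.pkl','rb'));s=env.state()
M=R.from_euler('xyz',s['tcp_rot']).as_matrix()
P=onz(c,382.2,248.3,84);print(P, M.T@(P-s['eef_pos']))
# pin axis seen: tool-frame y at shank (z~62) and grip
for u,v,z in ((318.5,266,52),(318.2,300,3)):
    h=np.array(c['hand_eye']);o,d=h[:3,3],h[:3,:3]@(np.array([(u-c['cx'])/c['f'],(v-c['cy'])/c['f'],1]))
    t=(z-o[2])/d[2];print('pin at z',z,(o+d*t).round(2))
# nose tip far edge at px (319.3,249.8): radius 4.5 -> x
u,v=318.7,249.5;d=h[:3,:3]@(np.array([(u-c['cx'])/c['f'],(v-c['cy'])/c['f'],1]));print((o+d*(70-o[2])/d[2]).round(2))
E
```

```text
[497.38293347  27.87777636  84.        ] [-12.34408083  52.65237303 126.92224166]
pin at z 52 [-0.18  0.1  52.  ]
pin at z 3 [-0.12 -0.11  3.  ]
[ 4.77  0.25 70.  ]
```

>>> {"op": "arm_command", "data": {
  "targets": [
    [-6,25,0,0,0],
    [-12.5,50,0,0,0],
    [-12.5,52.5,20,0,0],
    [-12.5,52.5,45,0,0],
    [-12.5,52.5,45,0,0]
  ]
}}

```text
t: 6.65
eef_pos: [495.9, 28.8, 163.5]
tcp_rot: [-3.14, 0.004, 0.261]
ft_force: [-0.3, 1.1, -0.8]
opening: 0.201
grip_force: 30.0
```

```bash
python3 - <<'E'
from h import *
import pickle
c=cam('wrist');pickle.dump(c,open('w3.pkl','wb'));s=env.state();print(s['eef_pos'],s['ft_force'])
c=cam('side');b=cam('scene')
a=cv2.resize(cam('wrist')['frame'][190:290,265:395,::-1],(399,300),interpolation=2)
u,v=proj(c,[497.4,28,100]).astype(int);x,y=proj(b,[497.4,28,100]).astype(int)
f=lambda i,u,v:cv2.resize(i['frame'][v-37:v+38,u-50:u+50,::-1],(400,300),interpolation=2)
o=np.zeros((600,800,3),np.uint8);o[:300,:399]=a;o[:300,400:]=f(c,u,v);o[300:,:400]=f(b,x,y);cv2.imwrite('pics/w3.png',o)
print(u,v,x,y)
E
```

```text
[496.6552156   28.74700358 165.02567715] [ 0.09724748 -0.04626518 -1.27312468]
378 234 289 244
```

View pics/w3.png

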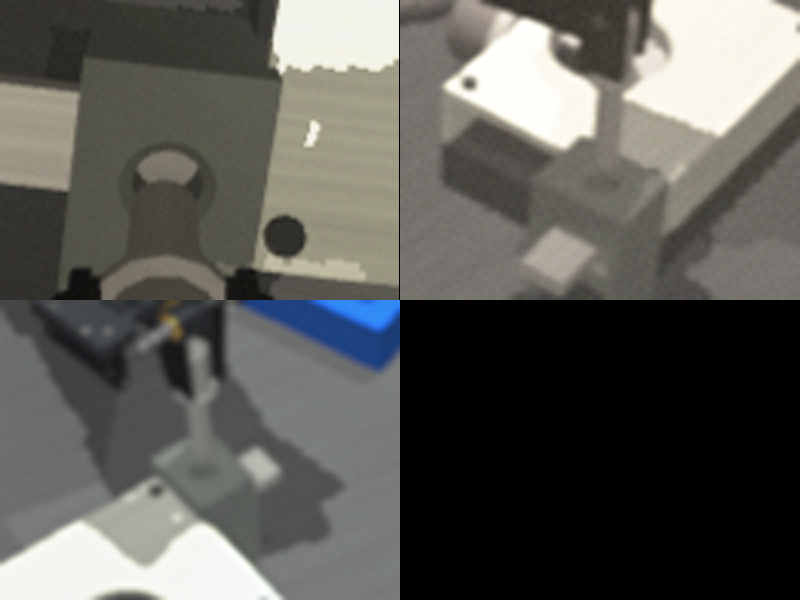

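The wrist view shows the nose over the hole and about 1 px left of the mouth's centre. The side and scene crops agree. I'll work out the residual.

```bash
python3 - <<'E'
from h import *
import pickle
c=pickle.load(open('w3.pkl','rb'));h=np.array(c['hand_eye'])
def tool(u,v,z):
    o,d=h[:3,3],h[:3,:3]@(np.array([(u-c['cx'])/c['f'],(v-c['cy'])/c['f'],1]));return (o+d*(z-o[2])/d[2]).round(2)
S=lambda x,y:(265+x/3.07,190+y/3.0)
for zt in (80,81): print('hole',tool(*S(166.5,188),zt),'left',tool(*S(119,184),zt),'right',tool(*S(214,184),zt),'top',tool(*S(167,145),zt))
print('nose edge',tool(*S(163,180),70.6),'shank',tool(*S(163,215),62))
E
```

```text
hole [-0.67  0.64 80.  ] left [ 0.28 -9.96 80.  ] right [ 0.29 11.23 80.  ] top [ 9.54  0.73 80.  ]
hole [-1.    0.64 81.  ] left [-4.0e-02 -1.0e+01  8.1e+01] right [-3.000e-02  1.128e+01  8.100e+01] top [ 9.26  0.74 81.  ]
nose edge [ 4.23 -0.15 70.6 ] shank [-0.87 -0.15 62.  ]
```

>>> {"op": "arm_command", "data": {
  "targets": [
    [-0.4,0.8,4,0,0],
    [-0.4,0.8,9,0,0],
    [-0.4,0.8,14,0,0],
    [-0.4,0.8,18,0,0],
    [-0.4,0.8,18,0,0]
  ]
}}

```text
t: 7.35
eef_pos: [496.7, 26.7, 147.0]
tcp_rot: [-3.141, 0.001, 0.26]
ft_force: [0.3, 0.1, -1.7]
opening: 0.203
grip_force: 30.0
```

>>> {"op": "arm_command", "data": {
  "targets": [
    [0,0,5,0,0],
    [0,0,10,0,0],
    [0,0,15,0,0],
    [0,0,18,0,0],
    [0,0,18,0,0]
  ]
}}

```text
t: 7.85
eef_pos: [496.7, 26.7, 129.1]
tcp_rot: [-3.141, 0.001, 0.26]
ft_force: [-0.2, -0.4, -0.7]
opening: 0.21
grip_force: 30.0
```

>>> {"op": "arm_command", "data": {
  "targets": [
    [0,0,1.5,0,0],
    [0,0,1.5,0,0.5],
    [0,0,1.5,0,0.5],
    [0,0,1.5,0,0.5],
    [0,0,1.5,0,0.5]
  ]
}}

```text
t: 8.35
eef_pos: [497.0, 26.7, 128.2]
tcp_rot: [3.141, -0.0, 0.26]
ft_force: [-0.0, -0.4, -0.3]
opening: 0.471
grip_force: 0.0
```

>>> {"op": "arm_command", "data": {
  "targets": [
    [0,0,0,0,0.5],
    [0,0,-15,0,0.5],
    [0,0,-45,0,0.5],
    [0,0,-80,0,0.5],
    [0,0,-95,0,0.5]
  ]
}}

```text
t: 8.85
eef_pos: [497.6, 26.7, 225.8]
tcp_rot: [3.14, -0.003, 0.26]
ft_force: [0.5, -0.9, -0.2]
opening: 0.502
grip_force: 0.0
```

>>> {"op": "arm_command", "data": {
  "targets": [
    [1,46,0,0,0.2],
    [2,92,0,0,0],
    [3,138,0,0,0],
    [4,184,0,0,0],
    [6,230,0,7.1,0]
  ]
}}

```text
t: 9.35
eef_pos: [562.0, -195.9, 223.2]
tcp_rot: [3.141, -0.0, 0.135]
ft_force: [0.5, 0.5, -0.7]
opening: 0.136
grip_force: 0.0
```

```bash
python3 - <<'E'
from h import *
import pickle
c=cam('wrist');pickle.dump(c,open('w4.pkl','wb'));s=env.state();print(s['eef_pos'],s['tcp_rot'])
w=c['frame'][:,:,::-1]
b=cam('side');f=cam('scene')
pickle.dump((b,f),open('s4.pkl','wb'))
o=np.zeros((600,800,3),np.uint8);o[:300,:400]=cv2.resize(w,(400,300),interpolation=3)
cr=lambda i,u,v:cv2.resize(i['frame'][v-37:v+38,u-50:u+50,::-1],(400,300),interpolation=2)
u,v=proj(b,[577,-225,120]).astype(int);x,y=proj(f,[577,-225,120]).astype(int);print(u,v,x,y)
o[:300,400:]=cr(b,u,v);o[300:,:400]=cr(f,x,y)
u,v=proj(b,[497,28,110]).astype(int);print(u,v);o[300:,400:]=cr(b,u,v)
cv2.imwrite('pics/w4.png',o)
E
```

```text
[ 563.70180586 -201.61462147  222.89730623] [ 3.13917161e+00 -1.19708387e-03  1.21328867e-01]
425 162 208 302
378 231
```

View pics/w4.png

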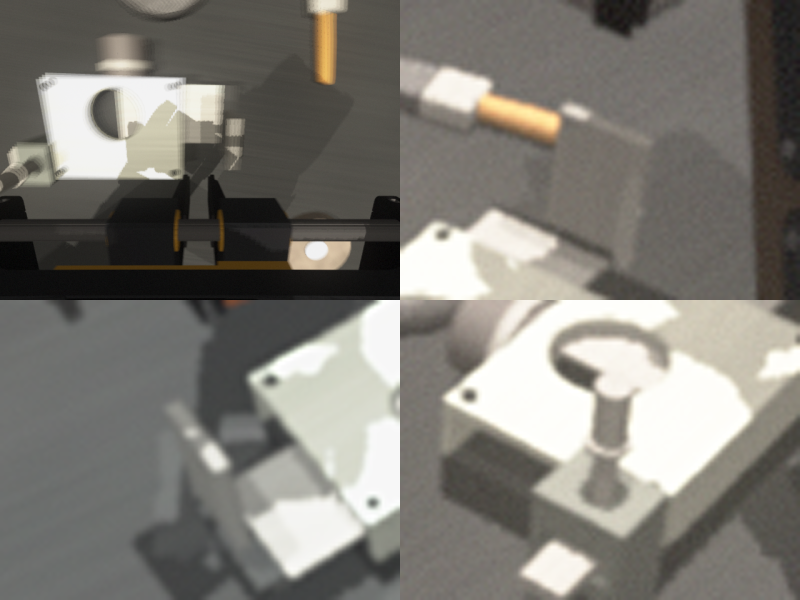

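The pin is standing in the lock block with its collar well above the block (side crop, bottom right). The handle plate is where I estimated it. Going down behind the handle with the fingers shut.

>>> {"op": "arm_command", "data": {
  "targets": [
    [5,33,0,0,0],
    [10,65,0,0,0],
    [10,65,35,0,0],
    [10,65,80,0,0],
    [10,65,118,0,0]
  ]
}}

```text
t: 10.0
eef_pos: [580.0, -255.8, 103.6]
tcp_rot: [-3.141, 0.0, 0.138]
ft_force: [0.8, -0.1, 0.7]
opening: 0.003
grip_force: 0.0
```

>>> {"op": "arm_command", "data": {
  "targets": [
    [0,-2,0,0,0],
    [0,-4,0,0,0],
    [0,-6,0,0,0],
    [0,-8,0,0,0],
    [0,-9,0,0,0]
  ]
}}

```text
t: 10.5
eef_pos: [579.8, -248.0, 106.7]
tcp_rot: [3.14, -0.002, 0.136]
ft_force: [0.2, -0.2, 0.1]
opening: 0.005
grip_force: 0.0
```

```bash
cat > chk.py <<'E'
from h import *
b=cam('side');F=[];
for _ in range(4): cam('wrist');F.append(env.state()['ft_force'])
s=env.state();R0=np.array([557.5,-65]);x=np.array([-.136,.991])
P=s['eef_pos'];print(P.round(1),s['tcp_rot'].round(3),'housing x',((P[:2]-R0)@x).round(1),'F',np.mean(F,0).round(1),'open',round(s['opening'],3))
# pin: project grip top expected standing(156) and dropped(141)
g=cv2.cvtColor(b['frame'],cv2.COLOR_RGB2GRAY)
import os
if os.path.exists('ref.npy'):
    r=np.load('ref.npy');u,v=proj(b,[497,28,130]).astype(int);sl=np.s_[v-35:v+25,u-15:u+15]
    print('pin patch diff',np.abs(g[sl].astype(int)-r[sl]).mean().round(1), 'maxrow',np.abs(g[sl].astype(int)-r[sl]).mean(1)[:30].round(0).max())
else: np.save('ref.npy',g.astype(int))
E
python3 chk.py
```

```text
[ 579.4 -248.2  105.4] [ 3.141 -0.     0.136] housing x -184.6 F [ 0.4  0.1 -0.2] open 0.0
```

>>> {"op": "arm_command", "data": {
  "targets": [
    [0,-1.5,0,0,0],
    [0,-3,0,0,0],
    [0,-4.5,0,0,0],
    [0,-6,0,0,0],
    [0,-7.5,0,0,0]
  ]
}}

```text
t: 11.25
eef_pos: [578.3, -240.8, 105.1]
tcp_rot: [3.141, -0.0, 0.136]
ft_force: [-0.4, -2.0, -0.7]
opening: 0.01
grip_force: 1.3
```

```bash
python3 chk.py
```

```text
[ 578.3 -240.7  105.1] [-3.142  0.     0.136] housing x -176.9 F [ 0.  -1.1 -0.7] open 0.002
pin patch diff 2.1 maxrow 6.0
```

>>> {"op": "arm_command", "data": {
  "targets": [
    [0,-1.5,0,0,0],
    [0,-3,0,0,0],
    [0,-4.5,0,0,0]
  ]
}}

```text
t: 11.8
eef_pos: [577.7, -236.4, 105.1]
tcp_rot: [3.141, -0.0, 0.136]
ft_force: [-0.7, -3.2, -0.5]
opening: 0.003
grip_force: 1.7
```

```bash
python3 chk.py
```

```text
[ 577.7 -236.1  105.1] [-3.141  0.     0.136] housing x -172.3 F [ 0.4 -1.9 -1.4] open 0.005
pin patch diff 4.8 maxrow 21.0
```

```bash
cat > chk.py <<'E'
from h import *
b=cam('side');F=[];n=cam('scene')
for _ in range(2): cam('wrist');F.append(env.state()['ft_force'])
s=env.state();R0=np.array([557.5,-65]);x=np.array([-.136,.991])
P=s['eef_pos'];print(P.round(1),'housing x',((P[:2]-R0)@x).round(1),'F',np.mean(F,0).round(1))
r=np.load('ref.npy').astype(np.uint8);g=cv2.cvtColor(b['frame'],cv2.COLOR_RGB2GRAY)
t=proj(b,[497,28,156]);m=proj(b,[497,28,141]);w=proj(b,[497,28,118]);print('15 mm px',(m-t).round(1),end=' ')
x0,x1,y0,y1=int(t[0])-9,int(t[0])+10,int(t[1])-6,int(w[1])+4
T=r[y0:y1,x0:x1];S=g[y0-5:y1+15,x0-6:x1+6];q=cv2.matchTemplate(S,T,cv2.TM_CCOEFF_NORMED);_,v,_,l=cv2.minMaxLoc(q);print('pin shift px',l[0]-6,l[1]-5,round(v,2))
E
python3 chk.py
```

```text
[ 577.7 -236.1  105.2] housing x -172.3 F [ 0.1 -1.3 -0.6]
15 mm px [-0.6  5.7] pin shift px 1 0 0.8
```

>>> {"op": "arm_command", "data": {
  "targets": [
    [0,-1.5,0,0,0],
    [0,-3,0,0,0],
    [0,-4.5,0,0,0]
  ]
}}

```text
t: 12.55
eef_pos: [577.1, -231.8, 105.2]
tcp_rot: [3.141, -0.0, 0.136]
ft_force: [-0.1, -3.7, -1.8]
opening: 0.004
grip_force: 1.6
```

```bash
python3 chk.py
```

```text
[ 577.  -231.6  105.1] housing x -167.7 F [ 0.3 -1.5 -1.3]
15 mm px [-0.6  5.7] pin shift px 1 0 0.7
```

>>> {"op": "arm_command", "data": {
  "targets": [
    [0,-1.5,0,0,0],
    [0,-3,0,0,0]
  ]
}}

```text
t: 12.95
eef_pos: [576.7, -228.9, 105.1]
tcp_rot: [3.141, -0.0, 0.136]
ft_force: [0.2, -3.3, -1.6]
opening: 0.003
grip_force: 1.6
```

```bash
python3 chk.py
```

```text
[ 576.7 -228.6  105.2] housing x -164.8 F [ 0.6 -1.6 -1.2]
15 mm px [-0.6  5.7] pin shift px 1 0 0.65
```

```bash
cat >> chk.py <<'E'
import os
if os.path.exists('prev.npy'):
    r=np.load('prev.npy');T=r[y0:y1,x0:x1];q=cv2.matchTemplate(S,T,cv2.TM_CCOEFF_NORMED);_,v,_,l=cv2.minMaxLoc(q);print('vs prev',l[0]-6,l[1]-5,round(v,2), 'still' , round(float(q[5,6]),2))
np.save('prev.npy',g)
E
python3 chk.py
```

```text
[ 576.6 -228.7  105.1] housing x -164.8 F [ 0.5 -1.  -0.3]
15 mm px [-0.6  5.7] pin shift px 1 0 0.65
```

>>> {"op": "arm_command", "data": {
  "targets": [
    [0,-1.3,0,0,0],
    [0,-2.6,0,0,0]
  ]
}}

```text
t: 13.55
eef_pos: [576.3, -226.4, 105.2]
tcp_rot: [3.141, -0.0, 0.136]
ft_force: [0.7, -3.2, -1.6]
opening: 0.005
grip_force: 1.6
```

```bash
python3 chk.py
```

```text
[ 576.3 -226.2  105.1] housing x -162.3 F [ 0.1 -2.  -0.5]
15 mm px [-0.6  5.7] pin shift px 1 -2 0.65
vs prev 0 0 0.98 still 0.98
```

>>> {"op": "arm_command", "data": {
  "targets": [
    [0,-1.3,0,0,0],
    [0,-2.6,0,0,0]
  ]
}}

```text
t: 13.95
eef_pos: [576.0, -223.7, 105.2]
tcp_rot: [3.141, -0.0, 0.136]
ft_force: [1.4, -3.6, -1.3]
opening: 0.005
grip_force: 1.6
```

```bash
python3 chk.py
```

```text
[ 576.  -223.5  105.1] housing x -159.6 F [ 0.9 -2.1 -1.4]
15 mm px [-0.6  5.7] pin shift px 1 -2 0.67
vs prev 0 0 0.98 still 0.98
```

>>> {"op": "arm_command", "data": {
  "targets": [
    [0,-1.3,0,0,0],
    [0,-2.6,0,0,0]
  ]
}}

```text
t: 14.35
eef_pos: [575.6, -221.1, 105.1]
tcp_rot: [3.141, -0.0, 0.136]
ft_force: [0.3, -3.8, -1.4]
opening: 0.006
grip_force: 1.6
```

```bash
python3 chk.py
```

```text
[ 575.6 -220.9  105.1] housing x -157.0 F [ 0.7 -2.1 -0.7]
15 mm px [-0.6  5.7] pin shift px 1 -2 0.68
vs prev 0 0 1.0 still 1.0
```

>>> {"op": "arm_command", "data": {
  "targets": [
    [0,-1.3,0,0,0],
    [0,-2.6,0,0,0]
  ]
}}

```text
t: 14.75
eef_pos: [575.3, -218.6, 105.1]
tcp_rot: [3.141, -0.0, 0.136]
ft_force: [1.2, -3.6, -0.8]
opening: 0.006
grip_force: 1.6
```

```bash
python3 chk.py
```

```text
[ 575.3 -218.3  105.2] housing x -154.4 F [ 1.2 -1.3 -0.7]
15 mm px [-0.6  5.7] pin shift px 1 -2 0.68
vs prev 0 0 1.0 still 1.0
```

>>> {"op": "arm_command", "data": {
  "targets": [
    [0,-1.3,0,0,0],
    [0,-2.6,0,0,0]
  ]
}}

```text
t: 15.15
eef_pos: [574.9, -216.0, 105.2]
tcp_rot: [3.141, -0.0, 0.136]
ft_force: [1.0, -3.5, -0.8]
opening: 0.002
grip_force: 1.6
```

```bash
python3 chk.py
```

```text
[ 574.9 -215.8  105.1] housing x -151.8 F [ 0.4 -2.  -1.2]
15 mm px [-0.6  5.7] pin shift px 1 -2 0.68
vs prev 0 0 1.0 still 1.0
```

>>> {"op": "arm_command", "data": {
  "targets": [
    [0,-1.3,0,0,0],
    [0,-2.6,0,0,0]
  ]
}}

```text
t: 15.55
eef_pos: [574.6, -213.4, 105.2]
tcp_rot: [3.141, -0.0, 0.136]
ft_force: [1.4, -3.6, -0.4]
opening: 0.003
grip_force: 1.6
```

```bash
python3 chk.py
```

```text
[ 574.5 -213.2  105.2] housing x -149.2 F [ 0.7 -1.6 -0.4]
15 mm px [-0.6  5.7] pin shift px 1 -2 0.68
vs prev 0 0 1.0 still 1.0
```

>>> {"op": "arm_command", "data": {
  "targets": [
    [0,-1.3,0,0,0],
    [0,-2.6,0,0,0]
  ]
}}

```text
t: 15.95
eef_pos: [574.2, -210.8, 105.1]
tcp_rot: [3.141, -0.0, 0.136]
ft_force: [1.8, -3.1, -0.6]
opening: 0.004
grip_force: 1.6
```

```bash
python3 chk.py
```

```text
[ 574.2 -210.6  105.1] housing x -146.6 F [ 1.5 -1.4 -0.8]
15 mm px [-0.6  5.7] pin shift px 1 -2 0.68
vs prev 0 0 1.0 still 1.0
```

>>> {"op": "arm_command", "data": {
  "targets": [
    [0,-1.3,0,0,0],
    [0,-2.6,0,0,0]
  ]
}}

```text
t: 16.35
eef_pos: [573.9, -208.2, 105.1]
tcp_rot: [3.141, -0.0, 0.136]
ft_force: [1.5, -3.0, -1.2]
opening: 0.001
grip_force: 1.6
```

```bash
python3 chk.py
```

```text
[ 573.8 -208.1  105.1] housing x -144.0 F [ 1.4 -2.3 -0.5]
15 mm px [-0.6  5.7] pin shift px 1 -2 0.68
vs prev 0 0 1.0 still 1.0
```

>>> {"op": "arm_command", "data": {
  "targets": [
    [0,-1.3,0,0,0],
    [0,-2.6,0,0,0]
  ]
}}

```text
t: 16.75
eef_pos: [573.5, -205.7, 105.2]
tcp_rot: [3.141, -0.0, 0.136]
ft_force: [0.7, -3.1, -0.1]
opening: 0.007
grip_force: 1.6
```

```bash
python3 chk.py
```

```text
[ 573.5 -205.5  105.1] housing x -141.4 F [ 1.  -1.5 -0.9]
15 mm px [-0.6  5.7] pin shift px 1 -2 0.68
vs prev 0 0 1.0 still 1.0
```

>>> {"op": "arm_command", "data": {
  "targets": [
    [0,-1.3,0,0,0],
    [0,-2.6,0,0,0]
  ]
}}

```text
t: 17.15
eef_pos: [573.2, -203.1, 105.1]
tcp_rot: [3.141, -0.0, 0.136]
ft_force: [1.1, -3.1, -0.9]
opening: 0.003
grip_force: 1.6
```

```bash
python3 chk.py
```

```text
[ 573.1 -202.9  105.1] housing x -138.8 F [ 1.8 -1.1 -0.6]
15 mm px [-0.6  5.7] pin shift px 1 -2 0.67
vs prev 0 0 1.0 still 1.0
```

>>> {"op": "arm_command", "data": {
  "targets": [
    [0,-1.3,0,0,0],
    [0,-2.6,0,0,0]
  ]
}}

```text
t: 17.55
eef_pos: [572.8, -200.5, 105.1]
tcp_rot: [3.141, -0.0, 0.136]
ft_force: [0.9, -3.0, -0.8]
opening: 0.005
grip_force: 1.6
```

```bash
python3 chk.py
```

```text
[ 572.8 -200.3  105.1] housing x -136.2 F [ 1.6 -1.  -0.2]
15 mm px [-0.6  5.7] pin shift px 1 -2 0.66
vs prev 0 0 1.0 still 1.0
```

>>> {"op": "arm_command", "data": {
  "targets": [
    [0,-1.3,0,0,0],
    [0,-2.6,0,0,0]
  ]
}}

```text
t: 17.95
eef_pos: [572.4, -197.9, 105.1]
tcp_rot: [3.141, -0.0, 0.136]
ft_force: [2.2, -2.6, -1.4]
opening: 0.005
grip_force: 1.4
```

```bash
python3 chk.py
```

```text
[ 572.4 -197.7  105.1] housing x -133.5 F [ 0.5 -0.8  0.1]
15 mm px [-0.6  5.7] pin shift px 1 -2 0.65
vs prev 0 0 1.0 still 1.0
```

>>> {"op": "arm_command", "data": {
  "targets": [
    [0,-1.2,0,0,0],
    [0,-2.2,0,0,0]
  ]
}}

```text
t: 18.35
eef_pos: [572.1, -195.8, 105.2]
tcp_rot: [3.141, -0.0, 0.136]
ft_force: [0.6, -3.2, -0.8]
opening: 0.005
grip_force: 1.4
```

```bash
python3 chk.py
```

```text
[ 572.1 -195.6  105.1] housing x -131.4 F [ 0.7 -1.9 -0.6]
15 mm px [-0.6  5.7] pin shift px 1 -2 0.63
vs prev 0 0 0.99 still 0.99
```

>>> {"op": "arm_command", "data": {
  "targets": [
    [0,-1.3,0,0,0],
    [0,-2.6,0,0,0]
  ]
}}

```text
t: 18.75
eef_pos: [571.8, -193.2, 105.1]
tcp_rot: [3.141, -0.0, 0.136]
ft_force: [2.1, -3.1, -0.3]
opening: 0.001
grip_force: 1.4
```

```bash
python3 chk.py
```

```text
[ 571.7 -193.   105.1] housing x -128.8 F [ 1.4 -1.  -0. ]
15 mm px [-0.6  5.7] pin shift px 1 -2 0.61
vs prev 0 0 0.99 still 0.99
```

```bash
python3 - <<'E'
from h import *
b=cam('side');f=cam('scene')
o=np.zeros((600,800,3),np.uint8)
cr=lambda i,u,v:cv2.resize(i['frame'][v-37:v+38,u-50:u+50,::-1],(400,300),interpolation=2)
A=np.array([497,28,110.]);H=np.array([563,-112,100.])
o[:300,:400]=cr(b,*proj(b,A).astype(int));o[:300,400:]=cr(f,*proj(f,A).astype(int))
H=np.array([572,-176,100.]);o[300:,:400]=cr(b,*proj(b,H).astype(int));o[300:,400:]=cr(f,*proj(f,H).astype(int))
cv2.imwrite('pics/p9.png',o)
for z in (84,116,121,156): print(z,((proj(b,[497,28,z])-proj(b,A).astype(int)+[50,37])*4).round(0),((proj(f,[497,28,z])-proj(f,A).astype(int)+[50,37])*4).round(0))
E
```

```text
84 [199. 187.] [207. 175.]
116 [204. 141.] [203. 142.]
121 [205. 133.] [202. 137.]
156 [211.  81.] [198. 100.]
```

View pics/p9.png

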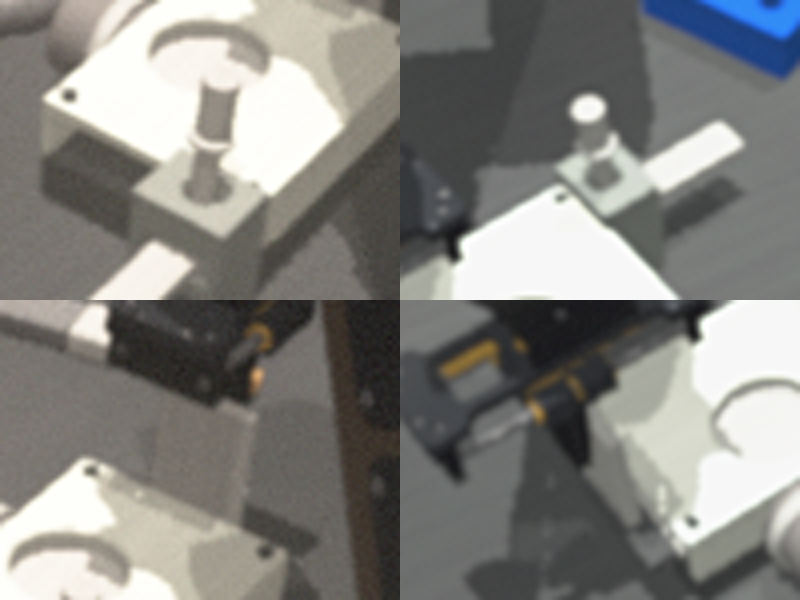

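The pin still stands high: its collar is at (210,145) in the side pane, where 116 mm projects. The strap has come out well past the block and the handle is near the cover, so I'll carry on slowly.

>>> {"op": "arm_command", "data": {
  "targets": [
    [0,-1.2,0,0,0],
    [0,-2.3,0,0,0]
  ]
}}

```text
t: 19.25
eef_pos: [571.5, -190.9, 105.1]
tcp_rot: [3.141, -0.0, 0.136]
ft_force: [1.5, -2.6, -0.2]
opening: 0.004
grip_force: 1.3
```

```bash
python3 chk.py
```

```text
[ 571.4 -190.7  105.1] housing x -126.5 F [ 1.5 -1.1 -0.3]
15 mm px [-0.6  5.7] pin shift px 0 2 0.68
vs prev -2 4 0.92 still 0.67
```

The pin dropped about 4 px and the force is still low. I'll check its height more exactly.

```bash
python3 - <<'E'
from h import *
b=cam('side');print(env.state()['ft_force'].round(1))
g=cv2.cvtColor(b['frame'],cv2.COLOR_RGB2GRAY)
for z in (84,101,106,116,121,141,156): print(z,proj(b,[496,29,z]).round(1))
u,v=proj(b,[496,29,120]).round().astype(int)
for r in range(v-18,v+16): print(r,g[r,u-8:u+9].tolist())
E
```

```text
[ 0.8  0.  -0.2]
84 [377.9 241.2]
101 [378.5 235.1]
106 [378.7 233.3]
116 [379.1 229.7]
121 [379.3 227.8]
141 [380.1 220.4]
156 [380.8 214.7]
210 [245, 246, 247, 247, 247, 247, 247, 246, 245, 245, 245, 246, 247, 246, 240, 222, 202]
211 [246, 247, 247, 247, 246, 246, 245, 246, 245, 244, 246, 246, 246, 246, 244, 241, 239]
212 [247, 247, 247, 247, 246, 246, 246, 246, 246, 247, 246, 246, 244, 244, 244, 246, 245]
213 [247, 246, 247, 246, 246, 246, 245, 246, 246, 246, 246, 246, 244, 244, 244, 245, 245]
214 [247, 247, 246, 245, 246, 244, 246, 246, 246, 245, 246, 244, 244, 244, 245, 245, 244]
215 [250, 249, 248, 246, 245, 245, 247, 247, 245, 245, 244, 245, 245, 246, 244, 244, 244]
216 [253, 253, 252, 249, 248, 248, 247, 245, 245, 245, 244, 244, 245, 245, 244, 245, 246]
217 [254, 254, 253, 253, 252, 252, 251, 249, 249, 248, 248, 248, 248, 249, 249, 250, 251]
218 [254, 254, 254, 254, 254, 253, 253, 253, 253, 253, 253, 253, 253, 253, 253, 253, 253]
219 [254, 254, 254, 254, 254, 254, 254, 254, 254, 254, 254, 254, 254, 254, 254, 253, 253]
220 [254, 253, 254, 254, 254, 254, 254, 254, 254, 254, 254
[... 1401 characters left out ...]
 217, 177, 135, 130, 132, 132, 132, 131, 125, 125, 169, 239, 254, 255]
237 [205, 202, 212, 220, 195, 143, 126, 130, 130, 130, 129, 126, 123, 146, 199, 238, 250]
238 [208, 199, 204, 221, 213, 167, 136, 133, 130, 129, 130, 127, 136, 153, 177, 198, 224]
239 [204, 201, 184, 196, 212, 197, 168, 145, 142, 136, 135, 143, 147, 162, 170, 186, 204]
240 [206, 196, 168, 155, 183, 208, 201, 172, 158, 155, 156, 163, 162, 158, 166, 188, 203]
241 [206, 196, 166, 126, 134, 159, 172, 171, 163, 165, 164, 155, 144, 136, 165, 193, 204]
242 [206, 202, 169, 123, 110, 120, 136, 143, 141, 142, 137, 128, 119, 128, 169, 199, 207]
243 [206, 204, 174, 128, 110, 115, 125, 125, 122, 123, 118, 114, 111, 138, 181, 204, 208]
```

```bash
python3 chk.py; python3 - <<'E'
from h import *
b=cam('side');f=cam('scene')
g=cv2.cvtColor(b['frame'],cv2.COLOR_RGB2GRAY)
for r in range(220,256,2): print(r,g[r,370:388].tolist())
f=cv2.cvtColor(f['frame'],cv2.COLOR_RGB2GRAY);print('scene')
c=cam('scene')
for z in (84,101,116,141,156): print(z,proj(c,[496,29,z]).round(1))
for r in range(225,256,2): print(r,f[r,281:300].tolist())
E
```

```text
[ 571.4 -190.8  105.1] housing x -126.5 F [ 0.5 -0.6 -0.4]
15 mm px [-0.6  5.7] pin shift px 0 9 0.58
vs prev 0 7 0.91 still 0.55
220 [254, 254, 254, 253, 254, 254, 254, 254, 254, 254, 254, 254, 254, 254, 254, 253, 253, 254]
222 [253, 253, 253, 254, 254, 254, 254, 253, 253, 250, 249, 248, 248, 248, 250, 252, 253, 253]
224 [254, 254, 254, 254, 254, 254, 251, 245, 246, 244, 245, 243, 243, 243, 245, 246, 251, 253]
226 [254, 254, 254, 254, 254, 254, 240, 215, 232, 244, 243, 244, 245, 245, 245, 241, 244, 251]
228 [254, 254, 253, 254, 254, 252, 224, 147, 133, 158, 189, 213, 222, 218, 190, 186, 237, 253]
230 [254, 254, 252, 250, 251, 243, 191, 135, 129, 126, 131, 133, 133, 127, 126, 180, 245, 254]
232 [251, 236, 218, 206, 201, 179, 140, 131, 129, 134, 134, 135, 134, 123, 144, 227, 252, 254]
234 [216, 209, 204, 209, 199, 172, 138, 129, 129, 135, 131, 131, 128, 125, 175, 244, 255, 254]
236 [204, 205, 210, 218, 224, 190, 141, 128, 129, 130, 132, 127, 125, 123, 169, 239, 254, 255]
238 [204, 205, 203, 205, 220, 213, 175, 139, 131, 130, 131, 130, 127, 132, 152, 170, 194, 225]
240 [205, 202, 197, 
[... 1605 characters left out ...]
9]
243 [142, 174, 192, 182, 149, 132, 136, 136, 133, 131, 148, 194, 223, 202, 158, 122, 107, 111, 117]
245 [215, 219, 222, 217, 186, 151, 137, 134, 134, 144, 177, 217, 228, 221, 212, 197, 170, 157, 180]
247 [216, 215, 210, 204, 208, 208, 200, 193, 200, 220, 225, 207, 189, 203, 216, 217, 215, 220, 234]
249 [213, 211, 200, 177, 147, 135, 144, 156, 159, 148, 126, 122, 154, 196, 215, 217, 216, 216, 220]
251 [155, 178, 191, 189, 173, 148, 136, 141, 144, 148, 161, 183, 204, 215, 216, 216, 216, 216, 213]
253 [152, 135, 155, 183, 195, 198, 200, 206, 212, 215, 215, 216, 215, 216, 217, 214, 204, 187, 156]
255 [249, 224, 161, 140, 171, 201, 216, 219, 219, 218, 219, 218, 211, 194, 165, 138, 115, 99, 93]
```

The side view shows the top going from row 214 to 225. The scene view's collar went from about row 241 to 247. So the pin has dropped well past the 15 mm catch and there is no load on the gate. I'm backing off the handle and going over the pin to press it home with the shut fingertips.

>>> {"op": "arm_command", "data": {
  "targets": [
    [0,6,0,0,0],
    [0,15,0,0,0],
    [0,15,-35,0,0],
    [0,15,-80,0,0],
    [0,15,-120,0,0]
  ]
}}

```text
t: 20.35
eef_pos: [573.4, -206.5, 226.8]
tcp_rot: [3.142, 0.0, 0.135]
ft_force: [-0.2, 0.1, 0.2]
opening: 0.006
grip_force: 0.0
```

>>> {"op": "arm_command", "data": {
  "targets": [
    [-9,-48,0,0,0],
    [-18,-96,0,0,0],
    [-27,-144,0,0,0],
    [-36,-192,0,0,0],
    [-44,-240,0,0,0]
  ]
}}

```text
t: 20.85
eef_pos: [496.7, 27.1, 225.3]
tcp_rot: [3.141, -0.0, 0.135]
ft_force: [1.4, 0.6, 0.7]
opening: 0.006
grip_force: 0.0
```

```bash
python3 - <<'E'
from h import *
c=cam('wrist');s=env.state();M=R.from_euler('xyz',s['tcp_rot']).as_matrix();print(s['eef_pos'],s['tcp_rot'])
print(M.T@(np.array([496.9,26.8,150])-s['eef_pos']))
w=c['frame'][:,:,::-1]
b=cam('side');f=cam('scene')
o=np.zeros((600,800,3),np.uint8);A=[497,28,110]
cr=lambda i,u,v:cv2.resize(i['frame'][v-37:v+38,u-50:u+50,::-1],(400,300),interpolation=2)
o[:300,:400]=cr(b,*proj(b,A).astype(int));o[:300,400:]=cr(f,*proj(f,A).astype(int));o[300:,:400]=cr(c,*proj(c,A).astype(int))
H=np.array([569,-160,100.]);o[300:,400:]=cr(b,*proj(b,H).astype(int))
cv2.imwrite('pics/p10.png',o)
for z in (124,130,141): print(z,((proj(c,[497,28,z])-proj(c,A).astype(int)+[50,37])*4).round(0))
E
```

```text
[494.37402154  32.16117635 225.35102493] [-3.13994766e+00  9.95897836e-04  1.37510727e-01]
[ 1.8422769   5.78076541 75.33982018]
124 [201. 169.]
130 [201. 179.]
141 [201. 197.]
```

View pics/p10.png

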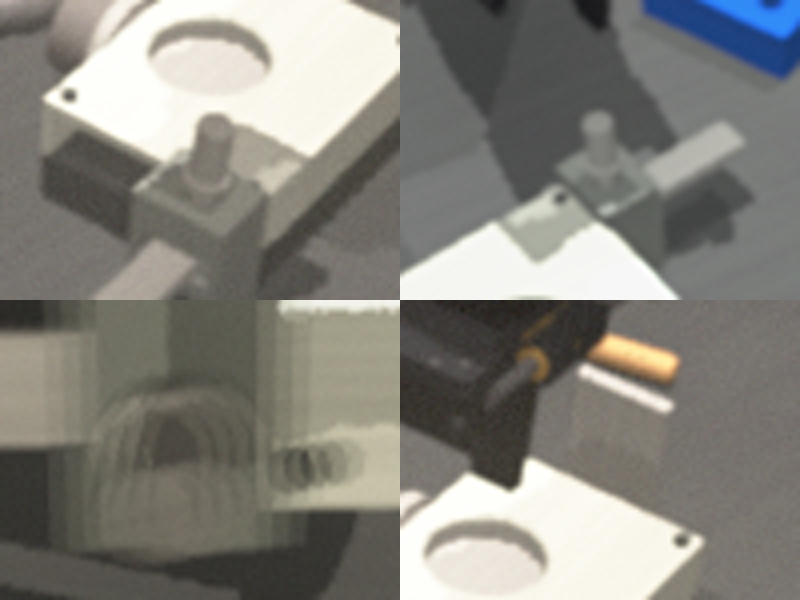

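The pin has dropped: its collar is close above the block in both fixed views, (208,185) in the side pane. The wrist pane is blurred because the arm was still settling. I'll hold for a moment and then descend.

>>> {"op": "arm_command", "data": {
  "targets": [
    [0,0,10,0,0],
    [0,0,30,0,0],
    [0,0,50,0,0],
    [0,0,65,0,0],
    [0,0,65,0,0]
  ]
}}

```text
t: 21.5
eef_pos: [496.9, 24.6, 157.8]
tcp_rot: [-3.141, 0.004, 0.134]
ft_force: [0.1, -0.4, -0.3]
opening: 0.008
grip_force: 0.0
```

```bash
python3 - <<'E'
from h import *
cam('side')
s=env.state();M=R.from_euler('xyz',s['tcp_rot']).as_matrix();print(s['eef_pos'],s['tcp_rot'],s['ft_force'])
print(M.T@(np.array([496.9,26.8,141])-s['eef_pos']))
E
```

```text
[497.43018035  24.78642431 159.00992056] [-3.14126136e+00  2.21911517e-03  1.33982776e-01] [-0.55170282  0.48236559  1.13061923]
[-0.21648403 -2.0603853  18.01112889]
```

>>> {"op": "arm_command", "data": {
  "targets": [
    [0,-2,6,0,0],
    [0,-2,11,0,0],
    [0,-2,16,0,0],
    [0,-2,20,0,0],
    [0,-2,23,0,0]
  ]
}}

```text
t: 22.05
eef_pos: [497.1, 28.1, 136.8]
tcp_rot: [3.142, 0.0, 0.136]
ft_force: [-0.3, 0.5, -0.3]
opening: 0.001
grip_force: 0.0
```

>>> {"op": "arm_command", "data": {
  "targets": [
    [0,0,2,0,0],
    [0,0,4,0,0],
    [0,0,6,0,0],
    [0,0,6,0,0]
  ]
}}

```text
t: 22.45
eef_pos: [497.7, 28.0, 131.6]
tcp_rot: [3.141, -0.002, 0.136]
ft_force: [0.1, -0.0, 4.3]
opening: 0.004
grip_force: 2.1
```

Contact is at about 132 mm (home is 124 mm). Pressing on in small steps.

>>> {"op": "arm_command", "data": {
  "targets": [
    [0,0,1,0,0],
    [0,0,2,0,0],
    [0,0,3,0,0],
    [0,0,3,0,0]
  ]
}}

```text
t: 22.85
eef_pos: [497.8, 28.0, 128.8]
tcp_rot: [3.141, -0.002, 0.136]
ft_force: [-0.4, 0.0, 6.4]
opening: 0.005
grip_force: 2.8
```

>>> {"op": "arm_command", "data": {
  "targets": [
    [0,0,1,0,0],
    [0,0,2,0,0],
    [0,0,3,0,0],
    [0,0,3,0,0]
  ]
}}

```text
t: 23.25
eef_pos: [498.0, 28.0, 125.9]
tcp_rot: [3.141, -0.003, 0.136]
ft_force: [0.4, 0.6, 7.9]
opening: 0.008
grip_force: 3.7
```

>>> {"op": "arm_command", "data": {
  "targets": [
    [0,0,1,0,0],
    [0,0,2,0,0],
    [0,0,2,0,0]
  ]
}}

```text
t: 23.55
eef_pos: [498.5, 28.0, 124.7]
tcp_rot: [3.141, -0.004, 0.136]
ft_force: [-0.7, -0.1, 17.6]
opening: 0.006
grip_force: 8.7
```

>>> {"op": "arm_command", "data": {
  "targets": [
    [0,0,0.7,0,0],
    [0,0,1.5,0,0],
    [0,0,1.5,0,0]
  ]
}}

```text
t: 23.85
eef_pos: [499.1, 28.0, 124.3]
tcp_rot: [3.14, -0.006, 0.136]
ft_force: [-3.3, 1.0, 31.8]
opening: 0.005
grip_force: 16.0
```

Force rose steeply to 32 N at z = 124.3, the home height, so the collar is seated. Retracting and checking.

>>> {"op": "arm_command", "data": {
  "targets": [
    [0,0,-5,0,0],
    [0,0,-25,0,0],
    [0,0,-60,0,0],
    [0,0,-100,0,0],
    [0,0,-130,0,0]
  ]
}}

```text
t: 24.35
eef_pos: [497.3, 28.1, 253.8]
tcp_rot: [3.141, -0.002, 0.136]
ft_force: [0.3, -0.5, -0.1]
opening: 0.005
grip_force: 0.0
```

>>> {"op": "arm_command", "data": {
  "targets": [
    [-5,-40,0,0,0],
    [-10,-80,0,0,0],
    [-15,-110,0,0,0],
    [-15,-120,0,0,0],
    [-15,-120,0,0,0]
  ]
}}

```text
t: 24.85
eef_pos: [466.0, 145.7, 251.6]
tcp_rot: [3.141, -0.0, 0.138]
ft_force: [1.4, -0.7, 0.6]
opening: 0.001
grip_force: 0.0
```

```bash
python3 - <<'E'
from h import *
s=env.state();print(s['eef_pos'],s['ft_force'].round(1))
b=cam('side');f=cam('scene')
for n,i in (('side',b),('scene',f)):
    g=cv2.cvtColor(i['frame'],cv2.COLOR_RGB2GRAY)
    for z in (84,89,124): print(n,z,proj(i,[496,29,z]).round(1))
    u=int(round(proj(i,[496,29,105])[0]))
    v0=int(proj(i,[496,29,130])[1])
    print(v0-4,[g[r,u-1:u+2].mean().astype(int).item() for r in range(v0-4,v0+36)])
    for r in range(v0-2,v0+28,2): print(r,g[r,u-9:u+11].tolist())
E
```

```text
[465.95971913 145.7213624  251.63421706] [ 1.4 -0.7  0.6]
side 84 [377.9 241.2]
side 89 [378.1 239.4]
side 124 [379.5 226.7]
220 [248, 248, 248, 247, 240, 231, 227, 228, 228, 222, 180, 133, 120, 123, 122, 122, 124, 122, 122, 120, 122, 123, 135, 154, 146, 142, 173, 184, 183, 179, 168, 133, 104, 94, 93, 97, 97, 93, 95, 102]
222 [247, 246, 247, 247, 249, 249, 249, 248, 248, 248, 249, 249, 247, 247, 247, 245, 246, 246, 247, 246]
224 [247, 247, 249, 249, 249, 249, 246, 246, 243, 239, 239, 241, 244, 244, 246, 246, 247, 246, 248, 247]
226 [249, 249, 247, 249, 246, 242, 232, 231, 229, 228, 226, 228, 229, 230, 236, 244, 246, 247, 247, 248]
228 [249, 247, 247, 248, 247, 225, 203, 224, 231, 226, 229, 229, 229, 227, 225, 239, 247, 248, 248, 247]
230 [248, 247, 242, 238, 226, 180, 136, 140, 164, 178, 199, 212, 203, 171, 175, 227, 247, 249, 247, 247]
232 [240, 219, 191, 179, 156, 122, 115, 118, 119, 122, 119, 122, 122, 131, 192, 241, 248, 249, 247, 247]
234 [188, 181, 183, 177, 154, 125, 116, 124, 121, 121, 125, 119, 119, 146, 223, 246, 249, 248, 247, 248]
236 [178, 178, 184, 174, 148, 124, 120, 1
[... 1902 characters left out ...]
48, 175, 188, 189, 185, 185, 197, 207, 202, 195, 199, 202, 192, 180, 180, 189, 192, 191, 191, 191]
252 [149, 130, 148, 177, 188, 186, 180, 178, 176, 171, 171, 178, 184, 189, 190, 191, 191, 191, 186, 169]
254 [210, 207, 166, 137, 155, 179, 190, 193, 192, 193, 192, 192, 193, 192, 188, 180, 166, 147, 127, 108]
256 [249, 249, 245, 214, 151, 131, 153, 179, 190, 194, 193, 189, 179, 162, 139, 114, 98, 92, 92, 92]
258 [246, 246, 247, 248, 243, 211, 151, 131, 147, 157, 146, 127, 109, 98, 94, 92, 92, 94, 95, 95]
260 [245, 245, 246, 246, 247, 248, 242, 209, 147, 103, 89, 87, 92, 93, 95, 95, 95, 94, 94, 95]
262 [246, 245, 245, 245, 245, 246, 246, 247, 242, 222, 182, 139, 104, 92, 93, 94, 96, 96, 96, 95]
```

In both fixed views the grip top now lies at the row that 124 mm projects to: about 238 in the scene view, 227 in the side view. No shank shows between collar and block. The arm is clear, so I'm handing in.

```bash
python3 -c "
from cell import env
print(env.job_done())"
```

```text
the job is handed in; nothing more can be done
None
```

The gate is shut to the point where the pin caught it and locked by the long pin, whose collar is down on the block. The short pin was left in the rack, the robot is touching nothing, and the job is handed in at about 25 s; no verdict came back.

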